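# Uncouple the shaker's drive tongue from its ball and hold it up

### The arm

A 6-joint arm with a two-finger parallel gripper is mounted at the origin on the work surface. World frame = base frame: x ahead of the robot, y to its left, z up, the work surface at z = 0. Lengths are in m, angles in rad, forces in N, time in s.
With the tool pointing down it reaches from about 0.25 to 0.775 m from the base axis. Payload 8.9 kg.
Tool frame: the origin (TCP) lies midway between the tips of the shut fingers; the grasp point (between the pads) lies 19 mm behind it; x points along the fingers, y is the direction in which the jaws open and shut, and the axes are right-handed (so a half turn about x gives the same grasp; the last joint's range is limited). The gripper opens to 85 mm and grips with 20 to 120 N. Pads are 22 mm wide; open, the fingers measure 114 mm over their backs; the gripper's body (76 mm by 85 mm) begins 54 mm behind the grasp point. The pads swing forward as they close: fully open they stand 13 mm farther back than shut.
Start: joints at [1.028, 0.291, -0.153, 1.127, 0, 1.431], TCP at [0.206, 0.483, 0.231] pointing down, gripper open.
Joint ranges: [-2.52, 2.52], [-0.91, 1.74], [-1.3, 1.37], [-1.96, 2.02], [-1.52, 1.47], [-3.14, 3.14]. Speed limits (rad/s): [2.22, 2.22, 2.79, 3.14, 3.14, 3.14].

### API

Orientations are given as a rotation vector (axis times angle).
In Python, from bench import observe, snapshot, camera_params, job_done gives the robot as it stands.
- The arm moves only by the shell command python3 -m crank 'ROWS' [OPENING]. ROWS is a JSON object of lists of equal length, an entry for each row: "linear": the shift along the world's x, y, z in m, a list of three; "twist": the turn about the world's z in rad. In form: {"linear": [[dx, dy, dz], ...], "twist": [twist, ...]}. A call has 1 to 20 rows; each row is the pose to reach, as a shift and turn from the pose measured when the call began; what a row does not reach only later rows make up. A row lasts 1/10 s, in which the tool goes at most 50 mm and 8.59 degrees, less where a joint would pass 70% of its speed; a pose out of reach is approached as far as the arm can. A call with a gripper value outside its range is refused whole. OPENING is the opening in per cent of the stroke, from 0 (shut) to 100 (fully open), set as the call begins (- or left out, the last holds). The fingers move at their own pace and stop on an object; the grip force is fixed at half the most. Time passes only in rows, so rows that repeat a pose let the fingers close. It gives the time, the measured TCP pose, the force and the opening at its end, in the units of the state.
- observe(): the state, without advancing time (a new reading comes with each control period).
- snapshot(name): name is "scene" or "top" or "wrist"; returns (picture, depth): 480x640x3 uint8, red, green, blue; 480x640 float32, m along the optical axis (not along the pixel's ray), 0 where there is no reading.
- camera_params(name): a dict with "fx", "fy", "cx", "cy" (pixels), "pose" (4x4, takes a point from camera to world coordinates). Camera axes: x right, y up, looking along -z (the intrinsics and any distortion apply to the point x, -y, -z); pixel columns grow to the right and rows downward; lengths in m; the calibration is good to about 2 mm. A picture is of the moment at which its call begins: read the wrist's pose just before it. camera_params takes no time and is no camera call; for the wrist camera it gives the pose at the moment of the call.
- job_done(): hands the job in, once; it reports no verdict.
The state is a dict: "clock": time; "joint_pos": joint angles; "joint_velocities": joint speeds; "joint_torque": joint torques, N m; "tool_pos": TCP position; "tool_rot": TCP orientation; "force": force on the tool from outside, world axes, zero at the start; "wrist_torque": the same for the moment, N m; "grip_width": opening from 0.0 (shut) to 1.0 (fully open).
Only numpy, scipy, OpenCV 4.12 (cv2) and the standard library are available. Lean on these libraries where they do the work, as an engineer would, in place of code of your own. Each camera call takes 0.05 s, during which the arm holds its last target. There are 200 camera calls.

### The job

The crank ball of the flask shaker has to be got at for greasing: draw the spring latch on the coupler head fully out sideways by its upright black handle, lift the drive tongue off the ball by that handle, and hold it there steadily with the coupler head about 80 mm above where it sat. Finish while still holding it up in the gripper; nothing is let go or propped. Leave the loose flask, cup and jar on the bench undisturbed.

Things in the scene. Friction and masses are not known exactly. Their poses are not given: they have to be found in the camera images.
- shaker: Flask shaker fixed to the bench: grey base plate 200 x 580 x 12 mm, cream drive unit (110 x 130 mm, top 57 mm up) with crank disc and ball, aluminium carriage with two flasks (205 mm high). Origin on the bench under the ball, z up. The tongue runs from the ball along the shaker's -y to a hinge on the carriage, which spans y = -240 to -480 mm. The latch is drawn out along the shaker's +x.
- ball_center (a point): Centre of the 25 mm steel ball on its 12 mm neck, 95 mm above the bench; fixed to the shaker.
- tongue (a joint): Hinge of the drive tongue, a steel bar 30 x 14 mm ending in the coupler head. The pin lies along the shaker's x, 220 mm from the ball along the shaker's -y, 95 mm above the bench. 0 rad = seated on the ball, grows as the head rises, up to 0.9; 80 mm of head rise is 0.37 rad. Tongue 0.35 to 0.65 kg, no friction: it drops if let go; lifting at the head takes 3 to 6 N.
- socket (a point): Centre of the socket in the grey coupler head (44 x 44 mm, top face 116 mm above the bench when seated); moves with the tongue and coincides with ball_center when seated. Axes are the tongue's: x along the hinge pin (the latch's outward way), y from hinge to head.
- latch (a joint): Latch sliding level in the coupler head along the tongue's +x, in m. 0 = home: its fork is under the ball and the head cannot rise more than about 2 mm. Stop at 0.024; the ball is free from about 0.016. Its spring pulls it home with 3 N at 0 and 8 N at the stop, and it springs back when let go. Once the head is off the ball it may be in or out.
- latch_grip (a point): Grip point on the latch's upright black handle (moves with it): a bar 18 mm thick along the tongue's x (the pull), 22 mm along its y, 65 mm tall. The point is on its centre line, 24 mm below its top, 143 mm above the bench when seated, 64 mm from the ball's axis when home. 33 mm gap from handle to head; head and spring barrel lie lower (tops 116 and 107 mm). Axes as socket's.
- flask: Loose glass flask with a long narrow neck, 140 mm tall, 68 mm across; a bystander. Origin: centre of its underside.
- cup: Loose white plastic sample cup, 65 mm tall, 56 mm across the rim; a bystander. Origin: centre of its underside.
- jar: Loose amber glass jar with a white cap, 85 mm tall, 56 mm across; a bystander. Origin: centre of its underside.

How it is judged:
On the way, in this order (a step that is already met when the one before it is completed fails the run):
1. the latch is drawn out by at least 17 mm while the tongue still sits on the ball (value of joint latch above 0.017 m and value of joint tongue below 0.03 rad), for 0.1 s.
2. the coupler head is lifted clear of the ball, by at least 30 mm (z of socket in the frame of shaker above 0.125 m), for 0.1 s.
At the end, for the whole second after the job is handed in: The socket is held 55 to 110 mm above where it sat on the ball, the tongue is still (hinge slower than 0.1 rad/s), the gripper's fingers press on the tongue or its latch handle with more than 1 N, and none of the loose things carries the tongue (z of socket in the frame of shaker between 0.15 and 0.205 m and velocity of joint tongue between -0.1 and 0.1 rad/s and contact force between tongue and the fingers above 1 N and contact force between tongue and flask below 0.2 N and contact force between tongue and cup below 0.2 N and contact force between tongue and jar below 0.2 N); the arm keeps its last pose, push and grip.
It fails at once if the flask is shifted by more than 30 mm or tipped (distance of flask from where it was at the start of the episode above 0.03 m or angle between flask's own z axis and vertical above 0.4 rad).
It fails at once if the cup is shifted by more than 30 mm or tipped (distance of cup from where it was at the start of the episode above 0.03 m or angle between cup's own z axis and vertical above 0.4 rad).
It fails at once if the jar is shifted by more than 30 mm or tipped (distance of jar from where it was at the start of the episode above 0.03 m or angle between jar's own z axis and vertical above 0.4 rad).
It also fails if it takes over 32 s, if anything falls off the work surface, if the arm or the gripper's body presses on something with over 40 N, if the wrist force passes 120 N, or if a joint passes its speed limit or range.

## Working session

There is one attempt and no reset: what is moved stays moved. The work goes in short steps, Python scripts to look and compute and a shell command to move; the robot and the scene stay as the last step left them, time stands still between calls to the robot, and variables do not carry over. Pictures are saved under pics/ and viewed, about 8 in all and at most 12, crops included, and the job is handed in when it is done.

```bash
mkdir -p pics; cat > h.py <<'E'
import numpy as np,cv2
from bench import *
def look(n,f):
    p=camera_params(n); im,d=snapshot(n)
    cv2.imwrite(f'pics/{f}.png',im[:,:,::-1]); np.savez(f'pics/{f}.npz',im=im,d=d,P=p['pose'],k=[p['fx'],p['fy'],p['cx'],p['cy']]); return im,d
def cloud(f):
    z=np.load(f'pics/{f}.npz'); d=z['d'];fx,fy,cx,cy=z['k'];v,u=np.mgrid[:480,:640]
    c=np.stack([(u-cx)/fx*d,-(v-cy)/fy*d,-d,np.ones_like(d)],-1)
    w=(c@z['P'].T)[...,:3]; w[d==0]=np.nan; return w,z['im']
E
python3 - <<'E'
from h import *
look('top','top0');look('scene','sc0')
print(observe())
p=camera_params('top');print(p)
a=cv2.imread('pics/top0.png');b=cv2.imread('pics/sc0.png')
E
```

```text
{'clock': 0.1, 'joint_pos': array([ 1.02766148e+00,  2.91214235e-01, -1.53995317e-01,  1.12668625e+00,
        1.16291143e-05,  1.43149745e+00]), 'joint_velocities': array([ 0.00178742, -0.00145938,  0.00013363,  0.00114947,  0.00092653,
        0.00060418]), 'joint_torque': array([ 1.90785737e-03, -5.37977171e+01,  3.31917608e+01,  9.31838964e-03,
       -2.49467430e-04,  3.64304853e-08]), 'tool_pos': array([0.20610467, 0.48246467, 0.23081549]), 'tool_rot': array([ 0.31598298,  1.54786376, -0.3176135 ]), 'force': array([ 1.2254883 , -0.38524339,  0.13222049]), 'wrist_torque': array([-0.03038005, -0.01556702,  0.02368889]), 'grip_width': 0.9974273122063143}
{'fx': 509.1890746349459, 'fy': 509.1890746349459, 'cx': 320.5584066086234, 'cy': 235.6552247534907, 'pose': array([[ 0.02778006,  0.99678404, -0.07516542,  0.51033932],
       [-0.99948628,  0.02890012,  0.01385466,  0.11141408],
       [ 0.0159824 ,  0.07474192,  0.99707483,  0.87815561],
       [ 0.        ,  0.        ,  0.        ,  1.        ]])}
```

View pics/top0.png

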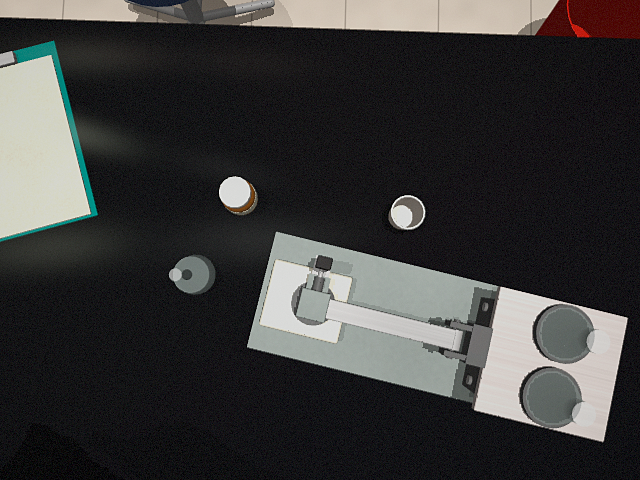

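View pics/sc0.png

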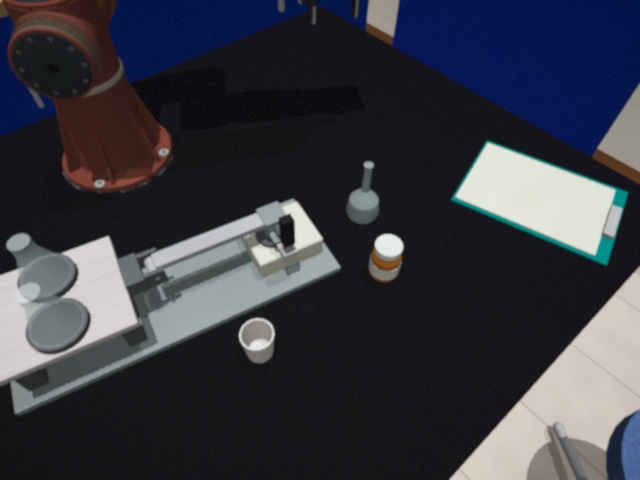

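The top view shows the handle at about (323,263), the head at (314,305) and the hinge near (460,338). The jar is at (238,195), the flask at (193,275) and the cup at (407,213). The latch is drawn out away from the robot.

```bash
python3 - <<'E'
from h import *
from scipy.spatial.transform import Rotation as R
w,im=cloud('top0')
# tongue bar axis: points near z .102 between head & hinge
sub=w[290:350,335:440].reshape(-1,3); s=sub[(sub[:,2]>.095)&(sub[:,2]<.11)]
c=s.mean(0); u,_,vt=np.linalg.svd(s[:,:2]-c[:2],full_matrices=False); print('bar',len(s),c,vt[0])
m=w[245:330,285:350].reshape(-1,3)
h=m[(m[:,2]>.155)&(m[:,2]<.18)]; print('handle top',len(h),h.mean(0),h.min(0),h.max(0))
q=m[(m[:,2]>.111)&(m[:,2]<.122)]; print('head',len(q),q.mean(0),np.median(q,0))
(r)=cv2.minAreaRect((q[:,:2]*1000).astype(np.float32));print(r)
# base plate edges
b=w[225:410,240:500].reshape(-1,3); b=b[(b[:,2]>.008)&(b[:,2]<.016)];print(cv2.minAreaRect((b[:,:2]*1000).astype(np.float32)))
for n,(a,bb) in dict(flask=(275,193),cup=(213,407),jar=(195,238)).items(): print(n,w[a,bb])
for n in ['tool_rot']: print(R.from_rotvec(observe()[n]).as_matrix())
E
```

```text
bar 70 [ 0.44686104 -0.00188546  0.10819422] [-0.25895584 -0.96588916]
handle top 205 [0.52683362 0.09616904 0.16649532] [0.51635339 0.08455799 0.15554654] [0.53694262 0.10813162 0.16964927]
head 1293 [0.46175715 0.09715526 0.11471908] [0.4609312  0.09929309 0.11481048]
((460.62744140625, 91.44476318359375), (80.98507690429688, 43.82024383544922), 77.6506118774414)
((473.796875, 0.3778839111328125), (389.7134094238281, 264.56146240234375), 77.7682876586914)
flask [0.50322601 0.30048453 0.06565353]
cup [ 0.6195915  -0.04885694  0.00661184]
jar [0.63032256 0.23160416 0.08461738]
[[-5.78191382e-04  3.92948320e-01  9.19560375e-01]
 [-9.35246756e-04  9.19559914e-01 -3.92948711e-01]
 [-9.99999396e-01 -1.08721542e-03 -1.64177976e-04]]
```

```bash
python3 -m crank '{"linear":[[0.02,-0.025,0.01],[0.045,-0.055,0.02],[0.07,-0.085,0.02],[0.095,-0.115,0.02],[0.12,-0.145,0.02],[0.145,-0.175,0.02],[0.17,-0.205,0.02],[0.195,-0.235,0.02],[0.22,-0.265,0.02],[0.245,-0.295,0.02],[0.27,-0.325,0.02],[0.295,-0.355,0.02],[0.315,-0.38,0.02],[0.32,-0.386,0.02],[0.32,-0.386,0.02],[0.32,-0.386,0.02]],"twist":[-0.1,-0.2,-0.3,-0.4,-0.5,-0.6,-0.7,-0.8,-0.9,-1.0,-1.1,-1.2,-1.3,-1.382,-1.382,-1.382]}' 100
python3 - <<'E'
from h import *
look('wrist','w1');look('top','top1'); w,im=cloud('w1')
v,u=np.where((w[...,2]>.162)&(w[...,2]<.175)&(abs(w[...,0]-.527)<.03)&(abs(w[...,1]-.096)<.03))
p=w[v,u];print(len(p),p.mean(0),cv2.minAreaRect((p[:,:2]*1000).astype(np.float32)),u.mean(),v.mean())
m=(abs(w[...,2]-.116)<.004)&(abs(w[...,0]-.464)<.05)&(abs(w[...,1]-.11)<.05);q=w[m];print(len(q),cv2.minAreaRect((q[:,:2]*1000).astype(np.float32)))
E
```

```text
clock: 1.7
tool_pos: [0.5256, 0.0967, 0.2505]
tool_rot: [1.363, 1.103, -1.366]
force: [-0.2, 0.6, 0.6]
grip_width: 1.001
1007 [0.5276071  0.09686919 0.16610261] ((527.430419921875, 96.16773223876953), (21.84722137451172, 17.996427536010742), 78.2837905883789) 320.52432969215494 246.87686196623633
4261 ((461.6251220703125, 94.26040649414062), (74.9724349975586, 44.28911590576172), 77.87156677246094)
```

View pics/w1.png

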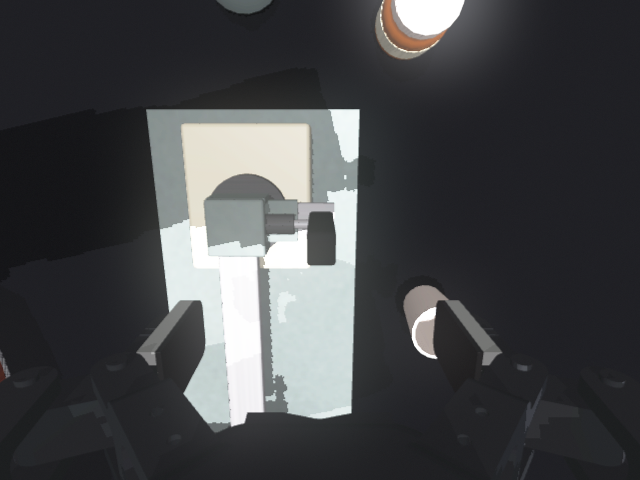

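The wrist view shows the handle at (321,240) lying between the jaws. Its top measures 21.8 x 18.0 mm at height 0.166, as it should, and the yaw matches. I'll go down and grip it.

```bash
python3 -m crank '{"linear":[[0.002,0,-0.03],[0.002,0,-0.06],[0.002,0,-0.09],[0.002,0,-0.11],[0.002,0,-0.123],[0.002,0,-0.123],[0.002,0,-0.123]],"twist":[0,0,0,0,0,0,0]}' 100 && python3 -m crank '{"linear":[[0,0,0],[0,0,0],[0,0,0],[0,0,0],[0,0,0],[0,0,0],[0,0,0],[0,0,0]],"twist":[0,0,0,0,0,0,0,0]}' 0
```

```text
clock: 2.5
tool_pos: [0.5273, 0.0977, 0.1283]
tool_rot: [1.362, 1.104, -1.363]
force: [0.1, 0.7, 0.8]
grip_width: 1.002
clock: 3.3
tool_pos: [0.5271, 0.0978, 0.1285]
tool_rot: [1.362, 1.104, -1.364]
force: [-3.4, -0.2, 6.2]
grip_width: 0.199
```

```bash
python3 -m crank '{"linear":[[0.003,-0.0006,0],[0.006,-0.0013,0],[0.009,-0.0019,0],[0.012,-0.0026,0],[0.015,-0.0032,0],[0.018,-0.0039,0],[0.020,-0.0043,0],[0.0215,-0.0047,0],[0.0215,-0.0047,0],[0.0215,-0.0047,0],[0.0215,-0.0047,0],[0.0215,-0.0047,0]],"twist":[0,0,0,0,0,0,0,0,0,0,0,0]}'
python3 - <<'E'
from h import *
look('top','top2'); w,im=cloud('top2')
print(observe()['force'])
look('wrist','w2')
a=cv2.imread('pics/w2.png');b=cv2.imread('pics/top2.png')[200:380,220:420];b=cv2.resize(b,(533,480),interpolation=3);cv2.imwrite('pics/c2.png',cv2.resize(np.hstack([a[:, :],b]),(800,327)))
E
```

```text
clock: 4.5
tool_pos: [0.5478, 0.0933, 0.1284]
tool_rot: [1.362, 1.105, -1.365]
force: [-7.6, 1.2, 7.4]
grip_width: 0.206
[-7.25224684  1.42749819  7.70834723]
```

View pics/c2.png

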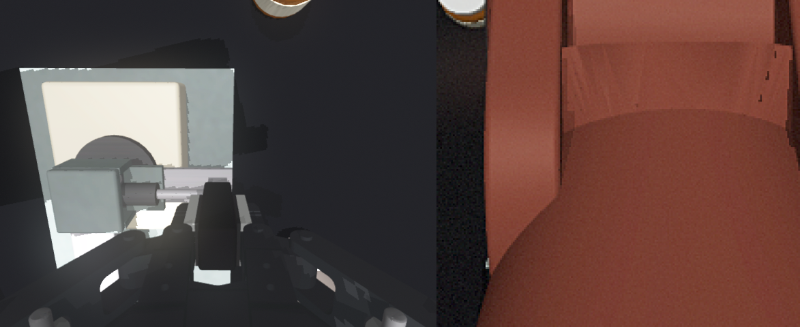

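The tool went 21 mm outward. The spring force rose from 3.4 to about 7.5 N, which is right for that draw, and the head is still seated. Next I lift along the hinge arc.

```bash
python3 -m crank '{"linear":[[0.0008,-0.0013,0.005],[0.0004,-0.0028,0.0109],[0,-0.0044,0.016],[-0.0003,-0.0062,0.0217],[-0.0007,-0.008,0.027],[-0.0012,-0.01,0.0323],[-0.0012,-0.01,0.0323],[-0.0012,-0.01,0.0323]],"twist":[0,0,0,0,0,0,0,0]}'
python3 - <<'E'
from h import *
look('wrist','w3'); w,im=cloud('w3')
print(observe()['force'])
z=np.load('pics/w3.npz');
q=w.reshape(-1,3); m=(abs(q[:,0]-.46)<.03)&(abs(q[:,1]-.1)<.03)&(q[:,2]>.12);print(m.sum(),np.median(q[m],0),q[m,2].max())
E
```

```text
clock: 5.4
tool_pos: [0.545, 0.0838, 0.1595]
tool_rot: [1.36, 1.109, -1.367]
force: [-6.2, 3.7, -3.6]
grip_width: 0.202
[-6.85741309  3.05862974 -3.5023546 ]
13334 [0.46784472 0.10690475 0.14486361] 0.24088203170729372
```

View pics/w3.png

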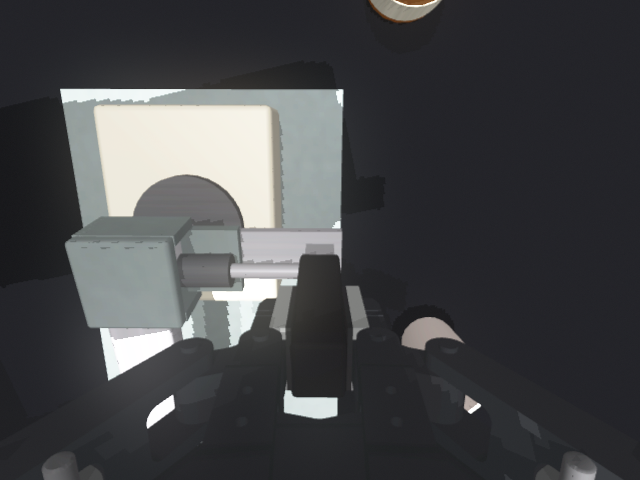

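The head is lifted about 30 mm, tilted and clear, with the handle still in the pads and weight on the gripper. I'll keep lifting along the arc.

```bash
python3 -m crank '{"linear":[[0,-0.002,0.005],[-0.0005,-0.0045,0.0115],[-0.001,-0.007,0.0165],[-0.0015,-0.0093,0.0215],[-0.0025,-0.012,0.0265],[-0.003,-0.0147,0.0315],[-0.004,-0.0177,0.0365],[-0.0045,-0.0206,0.041],[-0.005,-0.0233,0.0448],[-0.005,-0.0233,0.0448],[-0.005,-0.0233,0.0448],[-0.005,-0.0233,0.0448],[-0.005,-0.0233,0.0448]],"twist":[0,0,0,0,0,0,0,0,0,0,0,0,0]}'
python3 - <<'E'
from h import *
look('wrist','w4'); w,im=cloud('w4');o=observe()
print(o['force'],o['grip_width'])
look('scene','sc4')
b=cv2.imread('pics/sc4.png');a=cv2.imread('pics/w4.png');cv2.imwrite('pics/c4.png',cv2.resize(np.hstack([a,b]),(800,300)))
t,e=np.array([.213,.977]),np.array([.977,-.213]); ball=np.array([.5274,.0964])-.064*e
q=w.reshape(-1,3); l=(q[:,:2]-ball)@t; x=(q[:,:2]-ball)@e
m=(abs(x)<.018)&(l>-.06)&(l<.01)&(q[:,2]>.14)&(q[:,2]<.26)
p=np.c_[l[m]+.22,q[m,2]-.095]
for a in np.arange(.15,.24,.01):
    s=p[(p[:,0]>=a)&(p[:,0]<a+.01)]
    if len(s): print(round(a,3),len(s),np.percentile(s[:,1],[5,50,95]))
# rotate back by theta: head top plane at 21mm
for th in np.arange(.3,.42,.01):
    c,s_=np.cos(th),np.sin(th); zz=-p[:,0]*s_+p[:,1]*c; print(round(th,2),np.mean(abs(zz-.021)<.001))
E
```

```text
clock: 6.75
tool_pos: [0.539, 0.0614, 0.2032]
tool_rot: [1.36, 1.113, -1.369]
force: [-6.0, 3.9, -3.6]
grip_width: 0.2
[-5.1229819   4.88348428 -2.09553568] 0.2003593785951555
0.16 1042 [0.07097408 0.07973053 0.08189176]
0.17 881 [0.08066392 0.08332752 0.08877794]
0.18 1395 [0.08864632 0.0907085  0.09264262]
0.19 1537 [0.09246134 0.09445329 0.096439  ]
0.2 1706 [0.09632875 0.0982061  0.10009423]
0.21 2150 [0.09964432 0.10151375 0.10308752]
0.22 2674 [0.07600367 0.08827089 0.0985466 ]
0.3 0.022397891963109356
0.31 0.02160737812911726
0.32 0.02652613087395696
0.33 0.053667105841018886
0.34 0.1344751866490997
0.35 0.3578392621870883
0.36 0.14202898550724638
0.37 0.0
0.38 0.0
0.39 0.0
0.4 0.0
0.41 0.0
```

View pics/c4.png

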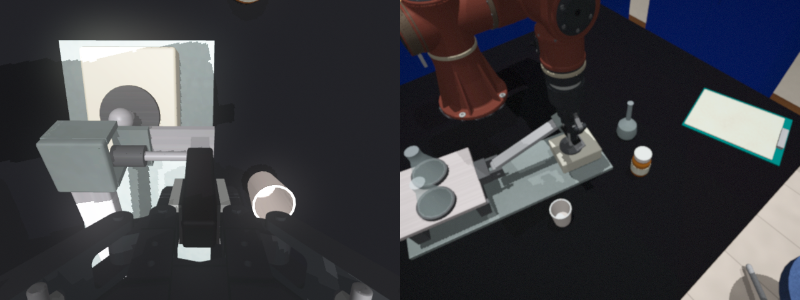

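```bash
python3 -m crank '{"linear":[[0.0005,-0.0005,0.002],[0.0005,-0.0005,0.002],[0.0005,-0.0005,0.002],[0.0005,-0.0005,0.002],[0.0005,-0.0005,0.002],[0.0005,-0.0005,0.002]],"twist":[0,0,0,0,0,0]}'
python3 - <<'E'
from h import *
def th(f):
    w,_=cloud(f);t,e=np.array([.213,.977]),np.array([.977,-.213]); ball=np.array([.5274,.0964])-.064*e
    q=w.reshape(-1,3); l=(q[:,:2]-ball)@t; x=(q[:,:2]-ball)@e
    p=np.c_[l+.22,q[:,2]-.095][(abs(x)<.018)&(l>-.06)&(l<.01)&(q[:,2]>.14)]
    r=np.arange(.3,.42,.0025); return r[np.argmax([np.sum(abs(-p[:,0]*np.sin(a)+p[:,1]*np.cos(a)-.021)<.001) for a in r])]
look('wrist','w5');[snapshot('wrist') for _ in range(4)];look('wrist','w6')
a,b=th('w5'),th('w6');o=observe();print(a,b,.22*np.sin(b),o['force'],o['joint_velocities'].round(4),o['grip_width'])
if abs(a-b)<.006 and .32<b<.42: print(job_done())
E
```

```text
clock: 7.45
tool_pos: [0.5382, 0.0612, 0.2039]
tool_rot: [1.359, 1.116, -1.371]
force: [-6.2, 2.1, -5.3]
grip_width: 0.202
0.35750000000000004 0.35750000000000004 0.07698534641527842 [-5.88407677  1.91544147 -5.16863529] [0.0003 0.0004 0.0009 0.0018 0.0012 0.0001] 0.20596940428951924
the job is handed in; nothing more can be done
None
```

The drive tongue is off the ball and held in the gripper, with the coupler head about 77 mm above its seat. The job was handed in at about 7.8 s; no verdict is reported.

- **Latch:** I gripped the handle across its pull faces and drew it out about 21 mm while the head was still seated. The spring force rose from about 3.4 to 7.5 N, as expected for that draw.
- **Lift:** I then lifted along the hinge arc.
- **Hold:** Two looks 0.25 s apart both gave a hinge angle of 0.357 rad, so the tongue is still. The grip is firm on the 18 mm handle, with about 5 N of load downward and 6 N from the latch spring still on the tool.
- **Bystanders:** The last scene view, taken just before a final 2 mm adjustment, showed the flask, cup and jar standing where they were. I judged that by eye and did not measure it.

None of the checks failed. The only disagreement was the lift height, which came out slightly under the 80 mm target because the arm gives a little under load. It is still well inside the 55 to 110 mm band.

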